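# Seat the row of vial stoppers

## Robot

A 6-joint arm with a two-finger parallel gripper is mounted at the origin on the work surface. World frame = base frame: x ahead of the robot, y to its left, z up, the work surface at z = 0. Lengths are in m, angles in degrees, forces in N, time in s.
With the tool pointing down it reaches from about 0.375 to 0.9 m from the base axis. Payload 3.1 kg.
Tool frame: the origin (TCP) lies on the centre line of the jaws, within the pads' length; the fingertips stand 25 mm ahead of it and the grasp point (between the pads) lies 6 mm ahead of it; y points along the fingers, x is the direction in which the jaws open and shut, and the axes are right-handed (so a half turn about y gives the same grasp; the last joint's range is limited). The gripper opens to 87 mm and grips with 3 to 60 N. Pads are 19 mm wide; open, the fingers measure 117 mm over their backs; the gripper's body (75 mm by 190 mm) begins 51 mm behind the grasp point.
Start: joints at [63.226, 30.224, 82.088, -0, 67.689, -10.227], TCP at [0.178, 0.599, 0.248] pointing down, gripper open.
Joint ranges: [-176.69, 176.69], [-43.24, 126.21], [12.49, 139.97], [-82, 262], [0, 151.66], [-163.58, 163.58]. Speed limits (degrees/s): [159.86, 159.86, 180, 180, 180, 180].

## Interface

Orientations are given as a 3x3 rotation matrix whose columns are the frame's x, y, z axes.
In Python, from rig import * gives the robot as it stands.
- The arm moves only by the tool play_rows, never from a script. Its argument "commands" is a list of rows, each a list of 2 entries, a list of its own where there are three numbers: the shift along the world's x, y, z in m, then the turn, a rotation vector about the world's x, y, z in rad. A call has 1 to 10 rows; each row is the pose to reach, as a shift and turn from the pose commanded when the call began; what a row does not reach only later rows make up. A row lasts 1/8 s, in which the tool goes at most 62.5 mm and 10.7 degrees, less where a joint would pass 70% of its speed; a pose out of reach is approached as far as the arm can. A call with a gripper value outside its range is refused whole. "gripper" is the finger opening in m, from 0 to 0.087, set as the call begins (left out, the last holds). The fingers move at their own pace and stop on an object; the grip force is fixed at half the most. Time passes only in rows, so rows that repeat a pose let the fingers close. It gives the time, the measured TCP pose, the force and the opening at its end, in the units of the state.
- read_state(): the state, without advancing time (a new reading comes with each control period).
- capture(name): name is "scene" or "side" or "wrist"; returns a dict with "frame" (400x640x3 uint8, red, green, blue), "depth" (400x640 float32, m along the optical axis (not along the pixel's ray), 0 where there is no reading), "mtx" (3x3 intrinsics, pixels), "cam_to_world" (4x4, takes a point from camera to world coordinates); the wrist camera has in their place "hand_eye" (4x4, takes a point from camera to tool coordinates, whose origin is the TCP and whose axes are the tool frame's). Camera axes: x right, y down, z forward; pixel columns grow to the right and rows downward; lengths in m; the calibration is good to about 2 mm. A picture is of the moment at which its call begins: read the wrist's pose just before it.
- hand_in(): hands the job in, once; it reports no verdict.
The state is a dict: "time_s": time; "joint_positions": joint angles; "qvel": joint speeds; "tau": joint torques, N m; "position": TCP position; "tcp_rot": TCP orientation; "force": force on the tool from outside, world axes, zero at the start; "moment": the same for the moment, N m; "opening": opening from 0.0 (shut) to 1.0 (fully open).
Only numpy, scipy, OpenCV 4.12 (cv2) and the standard library are available. Lean on these libraries where they do the work, as an engineer would, in place of code of your own. Each camera call takes 0.05 s, during which the arm holds its last target. There are 200 camera calls.

## Task

With the fingertips, run along the curved row of five vials on the blue tray and gently press each stopper fully home, one after another in row order, starting at the red one. Make it one low pass: until the last stopper is home keep the fingertips over the row, no more than about 3 cm above the stoppers. Only press: do not lift, tip or shove the tray, leave everything else where it is, and finish clear of everything.

Things in the scene. Friction and masses are not known exactly. Their poses are not given: they have to be found in the camera images.
- rack: loose blue tray, 0.9 kg, 150 mm (its x) by 210 mm (its y), plate 12 mm thick, flat on the table at any yaw; origin at the centre of its underside, z up. Five amber vials fixed on an arc, 38 mm apart, at tray (x, y) mm: 1 (23, -72), 2 (39, -38), 3 (45, 0), 4 (39, 38), 5 (23, 72); aluminium collars 25 mm across, tops 55 mm above the table. A jar and a dropper bottle stand on it
- s1_top (a point): centre of the top of stopper 1 (red, slightly domed, flange 21 mm across and 7 mm thick), the red one, at one end of the row: start here. It rides down with the stopper: 70 mm above the table fully proud, 62 mm when fully home. z up
- s1 (a joint): how far stopper 1 is pushed in, m: 0 = 8 mm proud, 0.008 = fully home, its flange on the collar (a hard stop). Starts between 0 and 0.003. Slides straight down, needs about 5 to 7 N, stays where it is left
- s2_top (a point): centre of the top of stopper 2 (yellow, slightly domed, flange 21 mm across and 7 mm thick), counting from the red one. It rides down with the stopper: 70 mm above the table fully proud, 62 mm when fully home. z up
- s2 (a joint): how far stopper 2 is pushed in, m: 0 = 8 mm proud, 0.008 = fully home, its flange on the collar (a hard stop). Starts between 0 and 0.003. Slides straight down, needs about 5 to 7 N, stays where it is left
- s3_top (a point): centre of the top of stopper 3 (yellow, slightly domed, flange 21 mm across and 7 mm thick), counting from the red one. It rides down with the stopper: 70 mm above the table fully proud, 62 mm when fully home. z up
- s3 (a joint): how far stopper 3 is pushed in, m: 0 = 8 mm proud, 0.008 = fully home, its flange on the collar (a hard stop). Starts between 0 and 0.003. Slides straight down, needs about 5 to 7 N, stays where it is left
- s4_top (a point): centre of the top of stopper 4 (yellow, slightly domed, flange 21 mm across and 7 mm thick), counting from the red one. It rides down with the stopper: 70 mm above the table fully proud, 62 mm when fully home. z up
- s4 (a joint): how far stopper 4 is pushed in, m: 0 = 8 mm proud, 0.008 = fully home, its flange on the collar (a hard stop). Starts between 0 and 0.003. Slides straight down, needs about 5 to 7 N, stays where it is left
- s5_top (a point): centre of the top of stopper 5 (yellow, slightly domed, flange 21 mm across and 7 mm thick), at the end away from the red one: finish here. It rides down with the stopper: 70 mm above the table fully proud, 62 mm when fully home. z up
- s5 (a joint): how far stopper 5 is pushed in, m: 0 = 8 mm proud, 0.008 = fully home, its flange on the collar (a hard stop). Starts between 0 and 0.003. Slides straight down, needs about 5 to 7 N, stays where it is left
- jar: small screw-lid jar, 36 mm across, 50 mm high, standing on the tray; origin at the centre of its underside; leave alone
- dropper: small amber dropper bottle, 28 mm across, 60 mm high, standing on the tray; origin at the centre of its underside; leave alone
- flask: clear bottle with a blue cap, 60 mm across, 130 mm high; origin at the centre of its underside; leave alone
- beaker: glass beaker, 70 mm across, 90 mm high; origin at the centre of its underside; leave alone
- mug: white mug, 80 mm across, 95 mm high; origin at the centre of its underside; leave alone
- tipbox: orange and white pipette tip box, 120 x 85 x 60 mm high; origin at the centre of its underside; leave alone
- marker: white marker pen with a green cap, 135 mm long, 14 mm thick, lying flat beyond the tray; origin under its middle, x along it; leave alone

How it is judged (in metres and radians):
On the way, in this order (a step that is already met when the one before it is completed fails the run):
1. stopper 1 pressed home, those after it not yet (value of joint s1 above 0.0065 m), for 0.1 s.
2. stopper 2 pressed home, those after it not yet (value of joint s2 above 0.0065 m), for 0.1 s.
3. stopper 3 pressed home, those after it not yet (value of joint s3 above 0.0065 m), for 0.1 s.
4. stopper 4 pressed home, those after it not yet (value of joint s4 above 0.0065 m), for 0.1 s.
5. stopper 5 pressed home, those after it not yet (value of joint s5 above 0.0065 m), for 0.1 s.
At the end, for the whole second after the job is handed in: All five stoppers are within 1.5 mm of fully home, the tray lies flat and still within 25 mm of where it was, and every other thing still stands within 35 mm of where it was (value of joint each of s1, s2, s3, s4, s5 above 0.0065 m and distance of rack from where it was at the start of the episode below 0.025 m and angle between rack's own z axis and vertical below 0.05 rad and linear speed of rack below 0.02 m/s and distance of each of jar, dropper, flask, beaker, mug, tipbox, marker from where it was at the start of the episode below 0.035 m and angle between each of jar, dropper, flask, beaker, mug, tipbox's own z axis and vertical below 0.2 rad); the robot touches nothing.
It fails at once if the tray is lifted by more than 8 mm or tipped by more than 0.12 rad (height (world z) of rack above 0.008 m or angle between rack's own z axis and vertical above 0.12 rad).
It fails at once if the tray is shoved by more than 25 mm (distance of rack from where it was at the start of the episode above 0.025 m).
It fails at once if not gently: the robot presses on the tray or its stoppers with more than 45 N (contact force between any of the fingers, the arm and rack above 45 N).
It fails at once if between the first and the last stopper the fingertips leave the row: the grasp point (about 19 mm behind the tips) is more than 85 mm from every stopper's top (value of joint s1 above 0.0065 m and value of joint s5 below 0.0065 m and distance between the grasp point and s1_top above 0.085 m and distance between the grasp point and s2_top above 0.085 m and distance between the grasp point and s3_top above 0.085 m and distance between the grasp point and s4_top above 0.085 m and distance between the grasp point and s5_top above 0.085 m).
It fails at once if another thing is moved or lifted by more than 35 mm, or knocked over (distance of any of jar, dropper, flask, beaker, mug, tipbox, marker from where it was at the start of the episode above 0.035 m or angle between any of jar, dropper, flask, beaker, mug, tipbox's own z axis and vertical above 0.4 rad).
It also fails if it takes over 48 s, if anything falls off the work surface, if the arm or the gripper's body presses on something with over 40 N, if the wrist force passes 120 N, or if a joint passes its speed limit or range.

## Working session

There is one attempt and no reset: what is moved stays moved. The work goes in short steps, Python scripts to look and compute and a tool call to move; the robot and the scene stay as the last step left them, time stands still between calls to the robot, and variables do not carry over. Pictures are saved under pics/ and viewed, about 8 in all and at most 12, crops included, and the job is handed in when it is done.

Besides the shell and the picture viewer there is one more tool, called after "Emit:" by a JSON object that holds its "name" and its "arguments". play_rows: Moves the arm, as the interface text tells. Its arguments: {"type":"object","properties":{"commands":{"type":"array"},"gripper":{"type":"number"}},"required":["commands"]}

```bash
mkdir -p pics
python3 - <<'E'
from rig import *
import cv2,numpy as np,pickle
s=read_state();print({k:np.round(v,3).tolist() for k,v in s.items()})
for n in("scene","side"):
    c=capture(n);pickle.dump(c,open(n+".pkl","wb"));cv2.imwrite(f"pics/{n}0.png",c["frame"][...,::-1]);print(c["cam_to_world"].round(3))
E
```

```text
{'time_s': 0.0, 'joint_positions': [63.227, 30.279, 82.157, -0.0, 67.689, -10.228], 'qvel': [-0.077, -0.033, 0.02, -0.035, 0.029, 0.091], 'tau': [0.001, -44.004, -17.659, 0.063, 0.058, -0.0], 'position': [0.178, 0.599, 0.247], 'tcp_rot': [[0.285, -0.001, -0.959], [0.959, -0.002, 0.285], [-0.002, -1.0, 0.0]], 'force': [-0.656, -0.093, -0.193], 'moment': [0.021, 0.03, -0.001], 'opening': 0.999}
[[ 0.88   0.28  -0.383  0.968]
 [ 0.474 -0.559  0.68  -0.69 ]
 [-0.023 -0.78  -0.625  0.736]
 [ 0.     0.     0.     1.   ]]
[[ 0.977 -0.141  0.162  0.427]
 [-0.214 -0.67   0.711 -0.701]
 [ 0.009 -0.729 -0.685  0.778]
 [ 0.     0.     0.     1.   ]]
```

View pics/scene0.png

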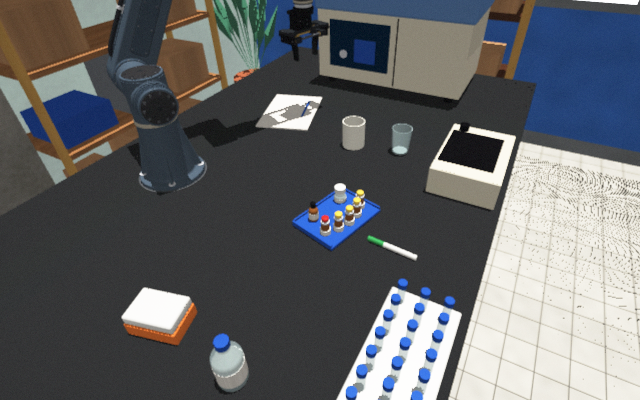

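View pics/side0.png

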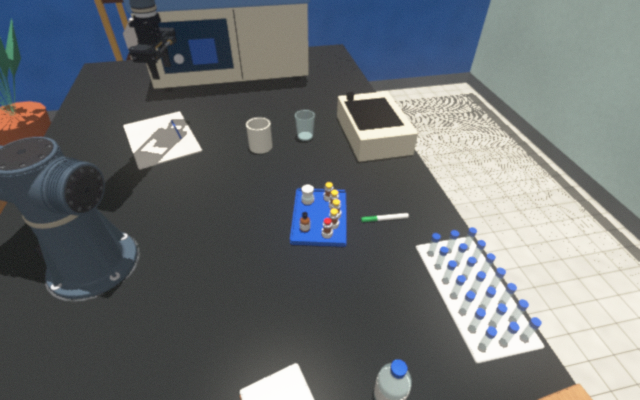

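The red stopper is at scene pixel (325,219) and side pixel (327,222). The yellow ones run from scene (338,215) to (360,194). The jar and dropper stand on the tray's other side. Next I'll localise them with colour and depth.

```bash
cat > h.py <<'E'
import numpy as np,cv2,pickle
from scipy.optimize import least_squares
ROW=np.array([[23,-72],[39,-38],[45,0],[39,38],[23,72]])/1e3
def world(c,T=None):
    T=c["cam_to_world"] if T is None else T
    d=c["depth"];v,u=np.indices(d.shape);K=c["mtx"]
    P=np.stack([(u-K[0,2])/K[0,0]*d,(v-K[1,2])/K[1,1]*d,d],-1)
    return P@T[:3,:3].T+T[:3,3]
def tops(c,box,T=None,zlo=.055):
    u0,v0,u1,v1=box;W=world(c,T)[v0:v1,u0:u1];h=cv2.cvtColor(c["frame"],cv2.COLOR_RGB2HSV)[v0:v1,u0:u1]
    H,S,V=h[...,0].astype(int),h[...,1],h[...,2];out=[]
    for m in [((H<6)|(H>172))&(S>140)&(V>90),(H>20)&(H<34)&(S>130)&(V>110)]:
        m&=(W[...,2]>zlo)&(W[...,2]<.09)
        n,l,st,ce=cv2.connectedComponentsWithStats(m.astype(np.uint8))
        for i in range(1,n):
            if st[i,4]>=8:
                p=W[l==i];out.append((st[i,4],(ce[i]+[u0,v0]).round(0).tolist(),((p.min(0)+p.max(0))/2).round(4),p[:,2].max().round(4)))
    return out
def fit(P):
    f=lambda q:((ROW@np.array([[np.cos(q[2]),np.sin(q[2])],[-np.sin(q[2]),np.cos(q[2])]])+q[:2])-P).ravel()
    r=min((least_squares(f,[*P.mean(0),a]) for a in (0,2,4)),key=lambda r:r.cost)
    return r.x,(f(r.x).reshape(-1,2)*1e3).round(1),f(r.x).reshape(-1,2)+P
E
python3 - <<'E'
from h import *
for n,b in(("scene",(285,175,390,255)),("side",(280,175,360,255))):
    c=pickle.load(open(n+".pkl","rb"))
    print(n)
    for t in tops(c,b,zlo=.045):print(t)
    W=world(c);h=cv2.cvtColor(c["frame"],cv2.COLOR_RGB2HSV);m=(h[...,0]>105)&(h[...,0]<128)&(h[...,1]>150)&(abs(W[...,2]-.012)<.01)
    m[:b[1]]=0;m[b[3]:]=0;m[:,:b[0]]=0;m[:,b[2]:]=0
    p=(W[m][:,:2]*1e3).astype(np.float32);print("tray",cv2.minAreaRect(p),np.median(W[m][:,2]))
    u=cv2.resize(c["frame"][b[1]:b[3],b[0]:b[2]],None,fx=6,fy=6,interpolation=2);cv2.imwrite(f"pics/{n}c.png",u[...,::-1])
E
```

```text
scene
(np.int32(34), [324.0, 218.0], array([ 0.5996, -0.0387,  0.0642]), np.float64(0.0692))
(np.int32(33), [360.0, 192.0], array([0.6372, 0.1013, 0.0641]), np.float64(0.0685))
(np.int32(35), [357.0, 200.0], array([0.6451, 0.0631, 0.0627]), np.float64(0.0712))
(np.int32(36), [349.0, 208.0], array([0.6408, 0.0257, 0.0641]), np.float64(0.0703))
(np.int32(35), [338.0, 214.0], array([ 0.6253, -0.0103,  0.0654]), np.float64(0.0703))
tray ((596.42578125, 38.623748779296875), (213.5643768310547, 152.9454345703125), 75.00032043457031) 0.011189909343316207
side
(np.int32(31), [328.0, 221.0], array([ 0.6022, -0.0312,  0.0585]), np.float64(0.0716))
(np.int32(32), [328.0, 185.0], array([0.6349, 0.1004, 0.067 ]), np.float64(0.0712))
(np.int32(30), [334.0, 192.0], array([0.6417, 0.0627, 0.0687]), np.float64(0.073))
(np.int32(31), [335.0, 202.0], array([0.636 , 0.0257, 0.0671]), np.float64(0.0723))
(np.int32(35), [334.0, 211.0], array([ 0.6267, -0.0025,  0.06  ]), np.float64(0.0729))
tray ((593.254638671875, 36.619651794433594), (215.25881958007812, 152.6541748046875), 76.03982543945312) 0.013360641865034273
```

Emit:
{"name": "play_rows", "arguments": {"commands": [[[0.046,-0.057,0],[0,0,0]],[[0.092,-0.114,0],[0,0,0]],[[0.138,-0.171,0],[0,0,0]],[[0.168,-0.208,0],[0,0,0]],[[0.198,-0.246,0],[0,0,0]],[[0.228,-0.284,0],[0,0,0]],[[0.258,-0.321,0],[0,0,0]],[[0.288,-0.358,0],[0,0,0]],[[0.318,-0.396,0],[0,0,0]],[[0.348,-0.433,0],[0,0,0]]], "gripper": 0.0}}

```text
time_s: 1.35
position: [0.5265, 0.1647, 0.2472]
tcp_rot: [[0.285, -0.001, -0.959], [0.959, 0.0, 0.285], [-0.0, -1.0, 0.001]]
force: [0.3, 0.7, -1.0]
opening: 0.021
```

Emit:
{"name": "play_rows", "arguments": {"commands": [[[0.03,-0.037,0],[0,0,0.01]],[[0.06,-0.074,0],[0,0,0.015]],[[0.09,-0.11,0],[0,0,0.02]],[[0.1,-0.13,0],[0,0,0.027]],[[0.105,-0.14,0],[0,0,0.027]],[[0.105,-0.14,0],[0,0,0.027]],[[0.105,-0.14,0],[0,0,0.027]],[[0.105,-0.14,0],[0,0,0.027]]]}}

```text
time_s: 2.35
position: [0.6304, 0.0272, 0.2477]
tcp_rot: [[0.258, -0.0, -0.966], [0.966, 0.0, 0.258], [0.0, -1.0, 0.0]]
force: [-0.6, -0.3, -1.4]
opening: 0.012
```

Run:
```python
from rig import *
from h import *
s=read_state();print({k:np.round(v,3).tolist() for k,v in s.items() if k in("time_s","position","tcp_rot","force","opening","joint_positions")})
c=capture("wrist");c["T"]=np.vstack([np.c_[s["tcp_rot"],s["position"]],[0,0,0,1]])@c["hand_eye"];pickle.dump(c,open("w1.pkl","wb"))
print(c["hand_eye"].round(3));cv2.imwrite("pics/w1.png",c["frame"][...,::-1])
for t in tops(c,(0,0,640,400),c["T"],.05):print(t)
```

```text
{'time_s': 2.35, 'joint_positions': [-7.664, 30.694, 81.157, 0.011, 68.168, -82.744], 'position': [0.63, 0.027, 0.248], 'tcp_rot': [[0.258, -0.0, -0.966], [0.966, 0.0, 0.258], [0.0, -1.0, 0.0]], 'force': [-0.586, -0.285, -1.416], 'opening': 0.012}
[[ 1.    -0.001 -0.001  0.001]
 [ 0.001 -0.261  0.965 -0.137]
 [-0.002 -0.965 -0.261  0.072]
 [ 0.     0.     0.     1.   ]]
(np.int32(320), [250.0, 173.0], array([ 0.5986, -0.035 ,  0.0673]), np.float64(0.0704))
(np.int32(88), [393.0, 172.0], array([0.634 , 0.0994, 0.0652]), np.float64(0.0691))
(np.int32(306), [286.0, 190.0], array([ 0.6229, -0.006 ,  0.0677]), np.float64(0.0708))
(np.int32(181), [366.0, 190.0], array([0.6424, 0.0669, 0.0675]), np.float64(0.0714))
(np.int32(294), [325.0, 195.0], array([0.638 , 0.0289, 0.0669]), np.float64(0.0706))
```

View pics/w1.png

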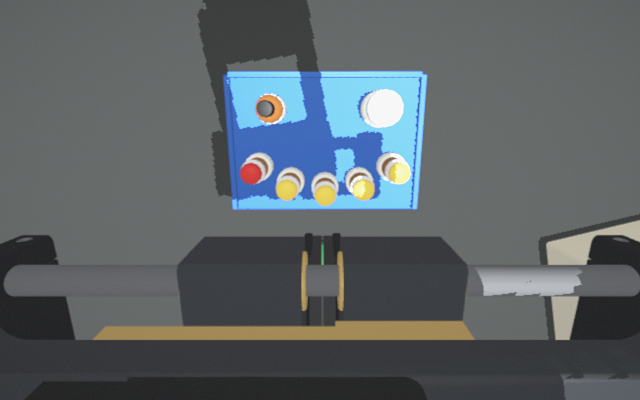

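The wrist view shows the red stopper at (250,173), the yellows at (286,190), (325,195), (363,188) and (400,173), and the jar and dropper well to the far (base) side. Next I'll fit the known arc to these.

Run:
```python
from h import *
w=np.array([[.5986,-.035],[.6229,-.006],[.638,.0289],[.6424,.0669],[.634,.0994]])
q,r,p=fit(w);print("wrist",q[:2].round(4),np.degrees(q[2]),r.tolist());print(p.round(4).tolist())
for n,a in(("scene",[[.5996,-.0387],[.6253,-.0103],[.6408,.0257],[.6451,.0631],[.6372,.1013]]),("side",[[.6022,-.0312],[.6267,-.0025],[.636,.0257],[.6417,.0627],[.6349,.1004]])):
    q,r,p=fit(np.array(a));print(n,q.round(4),r.tolist());print(p.round(4).tolist())
c=pickle.load(open("w1.pkl","rb"));W=world(c,c["T"]);h=cv2.cvtColor(c["frame"],cv2.COLOR_RGB2HSV)
m=(h[...,0]>95)&(h[...,0]<128)&(h[...,1]>110)&(abs(W[...,2]-.012)<.008)
print(cv2.minAreaRect((W[m][:,:2]*1e3).astype(np.float32)))
```

```text
wrist [0.5945 0.0393] -14.579803468205972 [[0.0, -1.1], [-0.3, -1.2], [0.0, -0.9], [-0.6, -0.6], [0.9, 3.8]]
[[0.5986, -0.0361], [0.6226, -0.0072], [0.638, 0.028], [0.6418, 0.0663], [0.6349, 0.1032]]
scene [ 0.597   0.037  -0.2626] [[0.9, 0.2], [-0.5, 0.5], [-0.4, -0.4], [-0.6, 0.5], [0.7, -0.7]]
[[0.6005, -0.0385], [0.6248, -0.0098], [0.6404, 0.0253], [0.6445, 0.0636], [0.6379, 0.1006]]
side [0.5955 0.0392 6.0387] [[-1.8, -5.0], [-2.6, -4.6], [3.2, 2.6], [0.8, 3.9], [0.3, 3.1]]
[[0.6004, -0.0362], [0.6241, -0.0071], [0.6392, 0.0283], [0.6425, 0.0666], [0.6352, 0.1035]]
((596.0645751953125, 40.824249267578125), (210.6603240966797, 150.00167846679688), 74.94094848632812)
```

Emit:
{"name": "play_rows", "arguments": {"commands": [[[-0.012,-0.025,-0.03],[0,0,0]],[[-0.025,-0.05,-0.06],[0,0,0]],[[-0.031,-0.063,-0.09],[0,0,0]],[[-0.031,-0.063,-0.115],[0,0,0]],[[-0.031,-0.063,-0.13],[0,0,0]],[[-0.031,-0.063,-0.138],[0,0,0]],[[-0.031,-0.063,-0.138],[0,0,0]],[[-0.031,-0.063,-0.138],[0,0,0]],[[-0.031,-0.063,-0.138],[0,0,0]]]}}

```text
time_s: 3.52
position: [0.6005, -0.0369, 0.1104]
tcp_rot: [[0.259, 0.002, -0.966], [0.966, -0.0, 0.259], [0.0, -1.0, -0.002]]
force: [0.7, -0.3, -0.3]
opening: 0.001
```

Run:
```python
from rig import *
from h import *
s=read_state();print(s["position"],s["force"])
R=[]
for n,b in(("scene",(285,150,390,255)),("side",(280,150,370,255))):
    c=capture(n)
    u=cv2.resize(c["frame"][b[1]:b[3],b[0]:b[2]],(400,400),interpolation=2);R.append(u)
c=capture("wrist");R.append(c["frame"][:,120:520]) 
cv2.imwrite("pics/a1.png",cv2.resize(np.hstack(R),(800,267))[...,::-1])
```

```text
[ 0.60053784 -0.03688344  0.11040912] [ 0.67267832 -0.31693673 -0.29817223]
```

View pics/a1.png

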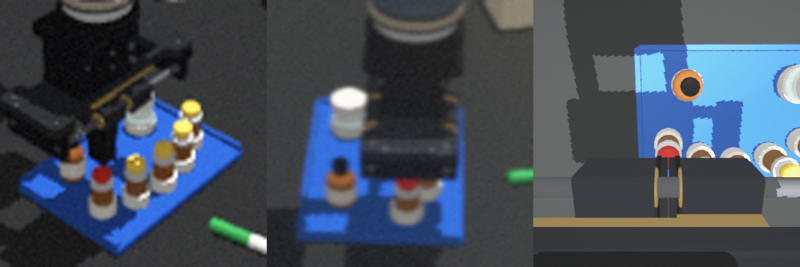

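The fingertips stand just above the red stopper in all three views. I'll press slowly and watch the force.

Emit:
{"name": "play_rows", "arguments": {"commands": [[[0,0,-0.008],[0,0,0]],[[0,0,-0.012],[0,0,0]],[[0,0,-0.015],[0,0,0]],[[0,0,-0.017],[0,0,0]],[[0,0,-0.019],[0,0,0]],[[0,0,-0.019],[0,0,0]]]}}

```text
time_s: 4.42
position: [0.5997, -0.0368, 0.0907]
tcp_rot: [[0.259, -0.0, -0.966], [0.966, 0.0, 0.259], [-0.0, -1.0, 0.0]]
force: [-1.1, 0.2, 3.5]
opening: 0.006
```

Emit:
{"name": "play_rows", "arguments": {"commands": [[[0,0,-0.001],[0,0,0]],[[0,0,-0.002],[0,0,0]],[[0,0,-0.003],[0,0,0]],[[0,0,-0.003],[0,0,0]]]}}

```text
time_s: 4.92
position: [0.5997, -0.0369, 0.0874]
tcp_rot: [[0.259, -0.001, -0.966], [0.966, 0.0, 0.259], [-0.0, -1.0, 0.001]]
force: [-1.9, 0.6, 4.5]
opening: 0.004
```

Emit:
{"name": "play_rows", "arguments": {"commands": [[[0,0,-0.0005],[0,0,0]],[[0,0,-0.001],[0,0,0]],[[0,0,-0.001],[0,0,0]]]}}

```text
time_s: 5.3
position: [0.5998, -0.0368, 0.0873]
tcp_rot: [[0.259, -0.0, -0.966], [0.966, -0.0, 0.259], [-0.0, -1.0, 0.0]]
force: [-4.0, -0.7, 9.8]
opening: 0.003
```

Emit:
{"name": "play_rows", "arguments": {"commands": [[[0,0,-0.0005],[0,0,0]],[[0,0,-0.001],[0,0,0]],[[0,0,-0.001],[0,0,0]]]}}

```text
time_s: 5.68
position: [0.5998, -0.0369, 0.0872]
tcp_rot: [[0.259, -0.0, -0.966], [0.966, -0.0, 0.259], [-0.0, -1.0, 0.0]]
force: [-4.9, 0.0, 14.6]
opening: 0.006
```

Hard stop confirmed: z holds at 0.0872 while the force rises to 14.6 N. On to stopper 2.

Emit:
{"name": "play_rows", "arguments": {"commands": [[[0,0,0.012],[0,0,0]],[[0,0,0.019],[0,0,0]],[[0.012,0.015,0.019],[0,0,0]],[[0.024,0.029,0.019],[0,0,0]],[[0.024,0.029,0.015],[0,0,0]],[[0.024,0.029,0.009],[0,0,0]],[[0.024,0.029,0.006],[0,0,0]],[[0.024,0.029,0.003],[0,0,0]],[[0.024,0.029,0.001],[0,0,0]],[[0.024,0.029,0.001],[0,0,0]]]}}

```text
time_s: 6.92
position: [0.6239, -0.0074, 0.0873]
tcp_rot: [[0.26, 0.0, -0.966], [0.966, 0.001, 0.26], [0.001, -1.0, -0.0]]
force: [-1.4, 3.4, 6.1]
opening: 0.0
```

Emit:
{"name": "play_rows", "arguments": {"commands": [[[0,0,-0.0005],[0,0,0]],[[0,0,-0.001],[0,0,0]],[[0,0,-0.001],[0,0,0]]]}}

```text
time_s: 7.3
position: [0.6239, -0.0074, 0.0873]
tcp_rot: [[0.26, 0.001, -0.966], [0.966, 0.001, 0.26], [0.001, -1.0, -0.0]]
force: [-2.3, 3.5, 11.2]
opening: 0.006
```

Emit:
{"name": "play_rows", "arguments": {"commands": [[[0,0,0.012],[0,0,0]],[[0,0,0.019],[0,0,0]],[[0.008,0.018,0.019],[0,0,0]],[[0.0155,0.0355,0.019],[0,0,0]],[[0.0155,0.0355,0.015],[0,0,0]],[[0.0155,0.0355,0.009],[0,0,0]],[[0.0155,0.0355,0.006],[0,0,0]],[[0.0155,0.0355,0.003],[0,0,0]],[[0.0155,0.0355,0.001],[0,0,0]],[[0.0155,0.0355,0.001],[0,0,0]]]}}

```text
time_s: 8.55
position: [0.6393, 0.0281, 0.0873]
tcp_rot: [[0.26, 0.0, -0.966], [0.966, 0.001, 0.26], [0.001, -1.0, 0.0]]
force: [-1.9, 3.7, 7.5]
opening: 0.003
```

Emit:
{"name": "play_rows", "arguments": {"commands": [[[0,0,-0.0005],[0,0,0]],[[0,0,-0.001],[0,0,0]],[[0,0,-0.001],[0,0,0]]]}}

```text
time_s: 8.93
position: [0.6394, 0.0281, 0.0873]
tcp_rot: [[0.259, 0.0, -0.966], [0.966, 0.001, 0.259], [0.001, -1.0, -0.0]]
force: [-2.1, 4.2, 11.6]
opening: 0.007
```

Run:
```python
from rig import *
from h import *
R=[]
for n,b in(("scene",(285,150,390,255)),("side",(280,150,370,255))):
    c=capture(n);u=cv2.resize(c["frame"][b[1]:b[3],b[0]:b[2]],(400,400),interpolation=2);R.append(u)
c=capture("wrist");R.append(c["frame"][:,120:520]) 
cv2.imwrite("pics/a3.png",cv2.resize(np.hstack(R),(800,267))[...,::-1])
```

```text
(no output)
```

View pics/a3.png

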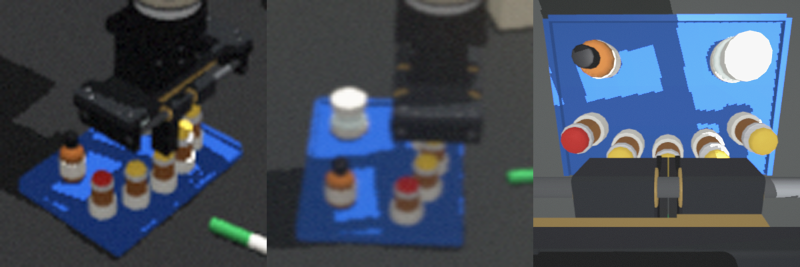

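Stoppers 1 to 3 look home and the tray hasn't moved: its corners are at the same crop pixels as before, and the fingers are on stopper 3. Next come 4 at shift (0.004, 0.038) and 5 at (-0.0075, 0.037).

Emit:
{"name": "play_rows", "arguments": {"commands": [[[0,0,0.012],[0,0,0]],[[0,0,0.019],[0,0,0]],[[0.002,0.019,0.019],[0,0,0]],[[0.004,0.038,0.019],[0,0,0]],[[0.004,0.038,0.015],[0,0,0]],[[0.004,0.038,0.009],[0,0,0]],[[0.004,0.038,0.006],[0,0,0]],[[0.004,0.038,0.003],[0,0,0]],[[0.004,0.038,0.001],[0,0,0]],[[0.004,0.038,0.001],[0,0,0]]]}}

```text
time_s: 10.32
position: [0.6434, 0.066, 0.0873]
tcp_rot: [[0.26, 0.0, -0.966], [0.966, 0.001, 0.26], [0.001, -1.0, 0.0]]
force: [-1.1, 4.6, 7.4]
opening: 0.007
```

Emit:
{"name": "play_rows", "arguments": {"commands": [[[0,0,-0.0005],[0,0,0]],[[0,0,-0.001],[0,0,0]],[[0,0,-0.001],[0,0,0]]]}}

```text
time_s: 10.7
position: [0.6435, 0.066, 0.0873]
tcp_rot: [[0.26, 0.0, -0.966], [0.966, 0.001, 0.26], [0.001, -1.0, -0.0]]
force: [-2.7, 4.7, 11.5]
opening: 0.005
```

Emit:
{"name": "play_rows", "arguments": {"commands": [[[0,0,0.012],[0,0,0]],[[0,0,0.019],[0,0,0]],[[-0.004,0.019,0.019],[0,0,0]],[[-0.0075,0.037,0.019],[0,0,0]],[[-0.0075,0.037,0.015],[0,0,0]],[[-0.0075,0.037,0.009],[0,0,0]],[[-0.0075,0.037,0.006],[0,0,0]],[[-0.0075,0.037,0.003],[0,0,0]],[[-0.0075,0.037,0.001],[0,0,0]],[[-0.0075,0.037,0.001],[0,0,0]]]}}

```text
time_s: 11.95
position: [0.6358, 0.1028, 0.0874]
tcp_rot: [[0.259, -0.0, -0.966], [0.966, 0.001, 0.259], [0.001, -1.0, 0.001]]
force: [-2.5, 2.1, 7.7]
opening: 0.005
```

Emit:
{"name": "play_rows", "arguments": {"commands": [[[0,0,-0.0005],[0,0,0]],[[0,0,-0.001],[0,0,0]],[[0,0,-0.001],[0,0,0]],[[0,0,-0.001],[0,0,0]]]}}

```text
time_s: 12.45
position: [0.6358, 0.1028, 0.0873]
tcp_rot: [[0.259, -0.0, -0.966], [0.966, 0.001, 0.259], [0.001, -1.0, 0.0]]
force: [-3.5, 3.0, 11.5]
opening: 0.004
```

Emit:
{"name": "play_rows", "arguments": {"commands": [[[0,0,0.02],[0,0,0]],[[0,0,0.06],[0,0,0]],[[0,-0.03,0.11],[0,0,0]],[[0,-0.06,0.15],[0,0,0]],[[0,-0.075,0.164],[0,0,0]],[[0,-0.075,0.164],[0,0,0]],[[0,-0.075,0.164],[0,0,0]],[[0,-0.075,0.164],[0,0,0]]]}}

```text
time_s: 13.45
position: [0.6349, 0.0287, 0.2474]
tcp_rot: [[0.258, -0.004, -0.966], [0.966, 0.001, 0.258], [-0.0, -1.0, 0.004]]
force: [-0.3, 0.4, 0.9]
opening: 0.006
```

Run:
```python
from rig import *
from h import *
s=read_state();print(s["time_s"],s["position"],s["force"])
c=capture("wrist");T=np.vstack([np.c_[s["tcp_rot"],s["position"]],[0,0,0,1]])@c["hand_eye"]
for t in tops(c,(0,0,640,400),T,.05):print(t)
W=world(c,T);h=cv2.cvtColor(c["frame"],cv2.COLOR_RGB2HSV)
m=(h[...,0]>95)&(h[...,0]<128)&(h[...,1]>110)&(abs(W[...,2]-.012)<.008)
print(cv2.minAreaRect((W[m][:,:2]*1e3).astype(np.float32)))
f=capture("scene")["frame"]
cv2.imwrite("pics/end.png",cv2.resize(np.hstack([c["frame"],f]),(800,250))[...,::-1])
```

```text
13.45 [0.63491915 0.0286952  0.24744234] [-0.30497668  0.36276677  0.87090777]
(np.int32(307), [249.0, 169.0], array([ 0.5985, -0.0349,  0.061 ]), np.float64(0.0641))
(np.int32(123), [390.0, 168.0], array([0.6344, 0.0999, 0.06  ]), np.float64(0.0634))
(np.int32(297), [284.0, 185.0], array([ 0.6233, -0.0059,  0.0606]), np.float64(0.0637))
(np.int32(99), [365.0, 185.0], array([0.643 , 0.0701, 0.0613]), np.float64(0.0642))
(np.int32(287), [322.0, 190.0], array([0.6383, 0.0288, 0.0608]), np.float64(0.0637))
((595.6434936523438, 40.86820983886719), (210.84274291992188, 148.7142333984375), 74.91152954101562)
```

View pics/end.png

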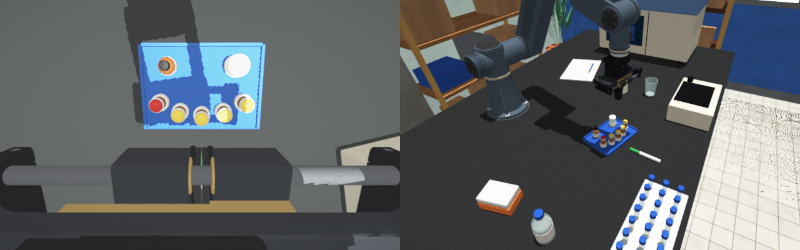

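All five stoppers now read about 63.4 to 64.2 mm, down from about 70 mm. The tray has moved less than 1 mm, the jar and dropper are upright, and the arm is clear, so I'm handing in.

```bash
python3 -c "
from rig import *
print(hand_in())"
```

```text
the job is handed in; nothing more can be done
None
```

I pressed all five stoppers home in row order, starting at the red one, in a single low pass with the fingers shut. The fingertips stayed within about 2 cm of the stopper tops, and I handed in at about 13.5 s.

**Stoppers:** each press ended on the hard stop. The tool stayed at z ≈ 0.0873 m while the force rose to 11–15 N, against the 45 N limit. In the last wrist view all five tops read 63.4–64.2 mm, level with one another, compared with 69–71 mm before. That is 1–2 mm above the nominal 62 mm, which fits the camera calibration, and the earlier readings were also about 1 mm high.

**Tray and surroundings:** the tray moved less than 1 mm, and the jar and dropper are still upright in their places. The other items looked undisturbed in the scene picture, except the mug, which was hidden behind the gripper, so I did not check it. The arm finished about 15 cm above the stoppers, touching nothing.

**One disagreement:** the side camera's first stopper positions were off by up to 5 mm. I used the wrist camera's fit, which the scene camera matched to within about 3 mm.

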